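# Gauge the sloping bore and show the rod at the viewing pad

### The arm

A 6-joint arm with a two-finger parallel gripper is mounted at the origin on the work surface. World frame = base frame: x ahead of the robot, y to its left, z up, the work surface at z = 0. Lengths are in m, angles in rad, forces in N, time in s.
With the tool pointing down it reaches from about 0.325 to 0.775 m from the base axis. Payload 5.5 kg.
Tool frame: the origin (TCP) lies midway between the tips of the shut fingers; the grasp point (between the pads) lies 19 mm behind it (bot.grip_depth is the distance from the TCP to the grasp point, in m); z points along the fingers, y is the line along which they close (so a half turn about z gives the same grasp; the last joint's range is limited). The gripper opens to 85 mm and grips with 20 to 120 N. Pads are 22 mm wide; open, the fingers measure 114 mm over their backs; the gripper's body (76 mm by 85 mm) begins 54 mm behind the grasp point. The pads swing forward as they close: fully open they stand 13 mm farther back than shut.
Start: joints at [1.242, 0.091, 1.231, -0, 1.82, -0.057], TCP at [0.161, 0.578, 0.231] pointing down, gripper open.
Joint ranges: [-2.87, 2.87], [-0.86, 2.18], [0.17, 2.46], [-1.51, 4.65], [0.06, 2.69], [-2.65, 2.65]. Speed limits (rad/s): [2.57, 2.57, 3.01, 3.14, 3.14, 3.14].

### API

Orientations are given as a rotation vector (axis times angle).
In Python, from rig import get_state, eyes, job, bot gives the robot as it stands.
- The arm moves only by the tool arm_command, never from a script. Its argument "plan" is a list of rows, each a list of 6 numbers: the shift along the tool's x, y, z scaled (see below), then the turn, a rotation vector about the tool's x, y, z scaled (see below). In form: [[dx, dy, dz, rx, ry, rz], ...]. A call has 1 to 20 rows; each row shifts and turns the commanded pose from where the row before left it, along the tool's axes as they then stand; what a row does not reach is not made up. The controller multiplies each number of a shift by 0.04 m and each number of a turn by 5 degrees. A row lasts 1/12 s, in which the tool goes at most 41.7 mm and 7.16 degrees, less where a joint would pass 70% of its speed; a pose out of reach is approached as far as the arm can. A call with a number of a shift or a turn outside -1 to 1 is refused whole. A call with a gripper value outside its range is refused whole. "fingers" is the opening, from 0 (shut) to 1 (fully open), set as the call begins (left out, the last holds). The fingers move at their own pace and stop on an object; the grip force is fixed at half the most. Time passes only in rows, so rows that do not move let the fingers close. It gives the time, the measured TCP pose, the force, the opening and the grip force at its end, in the units of the state.
- get_state(): the state, without advancing time (a new reading comes with each control period).
- eyes.snapshot(name): name is "scene" or "top"; returns a dict with "pixels" (480x640x3 uint8, red, green, blue), "depth" (480x640 float32, m along the optical axis (not along the pixel's ray), 0 where there is no reading), "mtx" (3x3 intrinsics, pixels), "k1" (the pictures are not rectified: a ray, as slopes to the right and down, at radius r is drawn at 1 + k1 r^2 times it, then the intrinsics apply), "R" (3x3) and "t" (3): a world point X has camera coordinates R X + t. Camera axes: x right, y down, z forward; pixel columns grow to the right and rows downward; lengths in m; the calibration is good to about 2 mm. A picture is of the moment at which its call begins.
- job.finish_job(): hands the job in; it is judged then, once.
The state is a dict: "t": time; "joints": joint angles; "qd": joint speeds; "tau": joint torques, N m; "tcp_pos": TCP position; "tool_rot": TCP orientation; "wrist_force": force on the tool from outside, world axes, zero at the start; "wrist_torque": the same for the moment, N m; "width": finger opening in m; "grip_force": force on a finger pad.
Only numpy, scipy, OpenCV 4.12 (cv2) and the standard library are available. Lean on these libraries where they do the work, as an engineer would, in place of code of your own. Each camera call takes 0.05 s, during which the arm holds its last target. There are 200 camera calls.

### The job

Take the gauge rod out of its cradle and push its thin end down the sloping guide tube until the collar stops fully home on the tube's mouth, then draw the rod right out again. Present it for reading: hold the rod level with its tip over the middle of the lit viewing pad, roughly a hand's width (8 to 10 cm) above it and touching nothing but the gripper, and finish while still holding it there. Leave the other things on the surface plate where they are.

Things in the scene. Friction and masses are not known exactly. Their poses are not given: they have to be found in the camera images.
- rod: Gauge rod, 140 g, 208 mm long, lying level in the cradle, axis 70 mm above the surface. Origin on its axis at the collar's stop face, x axis along the rod to the tip. x 0 to +90 mm: steel shank 10 mm thick (last 8 mm taper to 5; three dark rings); 0 to -8: collar disc, 34 mm; -8 to -118: square aluminium handle 14 x 14 mm, two faces upright, to be gripped. Lift it straight up.
- rod_tip (a point): The end of the rod's thin shank, on the axis, 90 mm from the collar's stop face.
- rod_grip (a point): Point on the handle's axis 58 mm behind (-x) the collar's stop face: halfway between collar and rear upright, free for fingers on both sides.
- cradle: Fixed aluminium cradle, base 180 x 60 x 10 mm, origin under its centre, x axis along the rod to its tip. Two uprights 10 mm thick, 35 mm wide at most, 75 and 73 mm high, carry the rod in open-topped notches 10 mm deep, one 35 mm ahead of and one 109 mm behind the rod's stop face. Changes places with the pad in some starts.
- fixture: Fixed steel sine plate that holds the guide tube: base 160 x 85 x 12 mm, origin under its foot, z up. The tube's mouth looks to its -x and upwards, so the rod goes in towards +x and down. The mouth's centre is at (-45, 0, 115) mm. Nothing of it stands in front of the mouth or higher than 130 mm.
- guide: The sloping guide tube, open at both ends, fixed on the sine plate, its axis 35 degrees from level. Origin at the centre of the mouth (the rim the collar stops on); its z axis runs along the tube outward and upward, so the rod goes in along -z. Tube 105 mm long, bore 15 mm, flared in the first 14 mm to 26 mm at the mouth; outer diameter 23 mm, rim 34 mm.
- pad: Fixed viewing pad, 130 x 130 x 12 mm, flat, black frame with a white lit face; origin under its centre, so the middle of the face is 12 mm above it; z up. It stands on the other side of the fixture from the cradle, left or right.
- v_block: Bystander: dark steel V block, 50 x 60 x 58 mm, loose. Leave it.
- weight: Bystander: steel test weight with a small knob, 48 mm in diameter, 66 mm high, loose. Leave it.
- can: Bystander: grey bottle, 52 mm in diameter, 150 mm high, loose. Leave it.
- ring_gauge: Bystander: steel ring gauge, 60 mm in diameter, 18 mm high, loose. Leave it.
There are look-alikes about, which are no part of the job. What is meant by the rod is not blue, green or turquoise, and is the smaller of those in its own colour.

How it is judged:
On the way, in this order (a step that is already met when the one before it is completed fails the run):
1. the shank is down the guide tube and the collar is home on its mouth (stop face within 2.5 mm of the rim) (z of rod in the frame of guide below 0.0025 m and distance between rod and guide below 0.006 m and z of rod_tip in the frame of guide below -0.08 m), for 0.2 s.
2. the rod is drawn right out: its tip is more than 20 mm outside the mouth (z of rod_tip in the frame of guide above 0.02 m), for 0.1 s.
At the end, for the whole second after the job is handed in: The fingers hold the rod still (under 20 mm/s), level within 6 degrees, its tip within 35 mm sideways of the pad's middle and 40 to 160 mm above the pad's face; the rod touches neither pad, cradle nor fixture (horizontal distance between rod_tip and pad below 0.035 m and z of rod_tip in the frame of pad between 0.052 and 0.172 m and angle between rod's own x axis and vertical between 1.466 and 1.676 rad and contact force between the fingers and rod above 1 N and contact force between rod and pad below 0.1 N and contact force between rod and cradle below 0.1 N and contact force between rod and fixture below 0.1 N and linear speed of rod below 0.02 m/s); the arm keeps its last pose, push and grip.
It fails at once if a bystander was moved by more than 25 mm (distance of any of v_block, weight, can, ring_gauge from where it was at the start of the episode above 0.025 m).
It also fails if it takes over 53 s, if anything falls off the work surface, if the arm or the gripper's body presses on something with over 40 N, if the wrist force passes 120 N, or if a joint passes its speed limit or range.

## Working session

There is one attempt and no reset: what is moved stays moved. The work goes in short steps, Python scripts to look and compute and a tool call to move; the robot and the scene stay as the last step left them, time stands still between calls to the robot, and variables do not carry over. Pictures are saved under pics/ and viewed, at most 10 in all, crops included, and the job is handed in when it is done.

Besides the shell and the picture viewer there is one more tool, called after "Request:" as name(argument=value, ...) on one line, values as JSON. arm_command: Moves the arm, as the interface text tells. Shifts and turns lie within -1 to 1; 1 stands for 0.04 m of shift or 5 degrees of turn. Its arguments: {"type":"object","properties":{"plan":{"type":"array"},"fingers":{"type":"number"}},"required":["plan"]}

```bash
mkdir -p pics; ls; python3 - <<'E'
from rig import get_state, eyes, bot
import cv2,numpy as np
for n in("scene","top"):
    s=eyes.snapshot(n); cv2.imwrite(f"pics/{n}0.png",s["pixels"][:,:,::-1]); np.savez(f"{n}0.npz",**s)
    print(n,s["mtx"].tolist(),s["k1"],(-s["R"].T@s["t"]).round(3),s["R"].round(3).tolist())
print(get_state())
E
```

```text
pics
scene [[487.58524217255007, 0.0, 311.3374946939948], [0.0, 487.58524217255007, 239.53876662500292], [0.0, 0.0, 1.0]] -0.08527105247318911 [1.218 0.48  0.827] [[-0.613, 0.79, 0.008], [0.484, 0.383, -0.787], [-0.625, -0.479, -0.617]]
top [[516.073974540086, 0.0, 324.2152032102838], [0.0, 516.073974540086, 235.65918246071257], [0.0, 0.0, 1.0]] -0.11702647324898506 [ 0.348 -0.102  1.464] [[0.004, -1.0, -0.014], [-0.995, -0.003, -0.104], [0.104, 0.014, -0.995]]
{'t': 0.1, 'joints': array([ 1.24229107e+00,  9.18321292e-02,  1.23178984e+00,  3.66672631e-07,
        1.81981167e+00, -5.66924325e-02]), 'qd': array([ 0.00100881, -0.00064808, -0.00181909, -0.00041917, -0.00106933,
        0.0012441 ]), 'tau': array([ 2.48170320e-03, -4.60217321e+01, -4.19218612e+01, -1.00747816e-04,
        1.06058203e-02,  1.21140380e-05]), 'tcp_pos': array([0.16100003, 0.57772556, 0.23022111]), 'tool_rot': array([-4.25601322e-01, -3.11227308e+00,  2.83792048e-03]), 'wrist_force': array([ 0.17763662, -1.28283103, -0.45730733]), 'wrist_torque': array([-0.06154167,  0.03250992,  0.01888928]), 'grip_force': 0.0, 'width': 0.0856382970829309}
```

View pics/scene0.png

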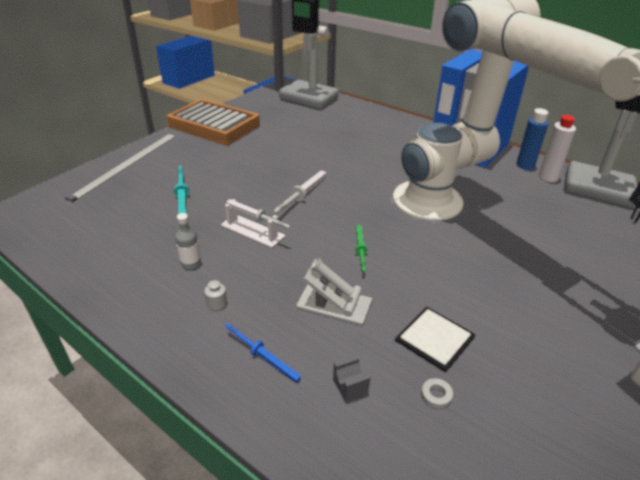

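View pics/top0.png

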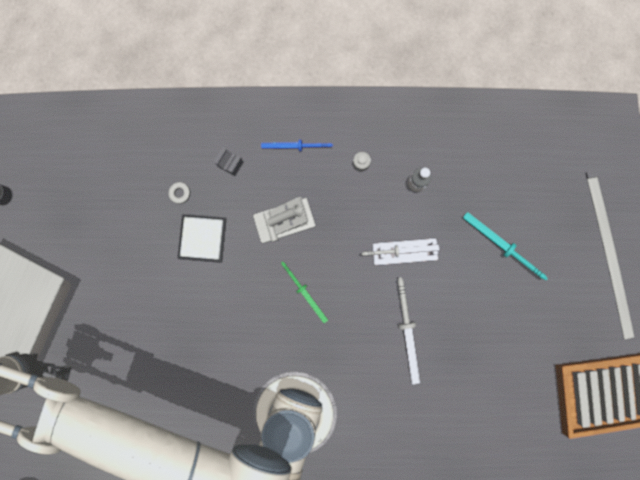

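The scene view shows the cradle with the rod at (255,222), the fixture at (335,290) and the pad at (435,337). In the top view the rod's tip is at (362,254) with its handle to the right, the fixture is at (284,219) and the pad at (202,239). I'll zoom in on these.

```bash
cat > h.py <<'E'
import numpy as np,cv2
def load(n): return dict(np.load(n+".npz"))
def und(s,uv):
    uv=np.atleast_2d(np.asarray(uv,float)); K=s["mtx"]; d=np.stack([(uv[:,0]-K[0,2])/K[0,0],(uv[:,1]-K[1,2])/K[1,1]],1)
    x=d.copy()
    for _ in range(8): x=d/(1+float(s["k1"])*(x**2).sum(1,keepdims=True))
    return x
def plane(s,uv,z):
    r=np.c_[und(s,uv),np.ones(len(np.atleast_2d(uv)))]@s["R"]; c=-s["R"].T@s["t"]
    return c+r*((z-c[2])/r[:,2])[:,None]
def cloud(s,u0,u1,v0,v1):
    U,V=np.meshgrid(np.arange(u0,u1),np.arange(v0,v1)); uv=np.c_[U.ravel(),V.ravel()]
    d=s["depth"][v0:v1,u0:u1].ravel(); k=d>0
    return (np.c_[und(s,uv[k]),np.ones(k.sum())]*d[k,None]-s["t"])@s["R"], uv[k]
def proj(s,X):
    c=np.atleast_2d(X)@s["R"].T+s["t"]; x=c[:,:2]/c[:,2:]; x=x*(1+float(s["k1"])*(x**2).sum(1,keepdims=True))
    return x*[s["mtx"][0,0],s["mtx"][1,1]]+s["mtx"][:2,2]
E
python3 - <<'E'
from h import *
t=load("top0");s=load("scene0")
def crop(s,u,v,w,h,f): return cv2.resize(s["pixels"][v:v+h,u:u+w,::-1],(w*f,h*f),interpolation=cv2.INTER_CUBIC)
a=crop(t,240,190,80,60,5);b=crop(t,355,225,90,50,4);c=crop(s,290,250,90,75,4);d=crop(s,215,190,80,60,5)
can=np.zeros((600,800,3),np.uint8)
for im,(x,y) in((a,(0,0)),(b,(400,0)),(c,(0,300)),(d,(400,300))): can[y:y+im.shape[0],x:x+im.shape[1]]=im[:600-y,:800-x]
cv2.imwrite("pics/crop1.png",can)
for nm,sn,box in(("pad",t,(180,225,215,262)),("fix",t,(250,318,192,245)),("fixS",s,(295,372,255,322)),("cradle",t,(358,442,235,268)),("cradleS",s,(220,290,197,245))):
    P,uv=cloud(sn,*box); print(nm,[ (lo,int(((P[:,2]>=lo)&(P[:,2]<lo+.01)).sum())) for lo in np.arange(-.01,.14,.01).round(2)])
E
```

```text
pad [(np.float64(-0.01), 52), (np.float64(0.0), 361), (np.float64(0.01), 1651), (np.float64(0.02), 46), (np.float64(0.03), 0), (np.float64(0.04), 0), (np.float64(0.05), 0), (np.float64(0.06), 0), (np.float64(0.07), 0), (np.float64(0.08), 0), (np.float64(0.09), 0), (np.float64(0.1), 0), (np.float64(0.11), 0), (np.float64(0.12), 0), (np.float64(0.13), 0), (np.float64(0.14), 0)]
fix [(np.float64(-0.01), 719), (np.float64(0.0), 1257), (np.float64(0.01), 496), (np.float64(0.02), 84), (np.float64(0.03), 138), (np.float64(0.04), 80), (np.float64(0.05), 87), (np.float64(0.06), 112), (np.float64(0.07), 125), (np.float64(0.08), 142), (np.float64(0.09), 181), (np.float64(0.1), 98), (np.float64(0.11), 43), (np.float64(0.12), 22), (np.float64(0.13), 3), (np.float64(0.14), 0)]
fixS [(np.float64(-0.01), 650), (np.float64(0.0), 1791), (np.float64(0.01), 967), (np.float64(0.02), 196), (np.float64(0.03), 264), (np.float64(0.04), 125), (np.float64(0.05), 142), (np.float64(0.06), 191), (np.float64(0.07), 177), (np.float64(0.08), 229), (np.float64(0.09), 196), (np.float64(0.1), 97), (np.float64(0.11), 69
[... 153 characters left out ...]
1), (np.float64(0.02), 9), (np.float64(0.03), 11), (np.float64(0.04), 11), (np.float64(0.05), 8), (np.float64(0.06), 31), (np.float64(0.07), 320), (np.float64(0.08), 89), (np.float64(0.09), 1), (np.float64(0.1), 0), (np.float64(0.11), 0), (np.float64(0.12), 0), (np.float64(0.13), 0), (np.float64(0.14), 0)]
cradleS [(np.float64(-0.01), 291), (np.float64(0.0), 1657), (np.float64(0.01), 579), (np.float64(0.02), 65), (np.float64(0.03), 116), (np.float64(0.04), 100), (np.float64(0.05), 56), (np.float64(0.06), 99), (np.float64(0.07), 334), (np.float64(0.08), 51), (np.float64(0.09), 1), (np.float64(0.1), 0), (np.float64(0.11), 0), (np.float64(0.12), 0), (np.float64(0.13), 0), (np.float64(0.14), 0)]
```

View pics/crop1.png

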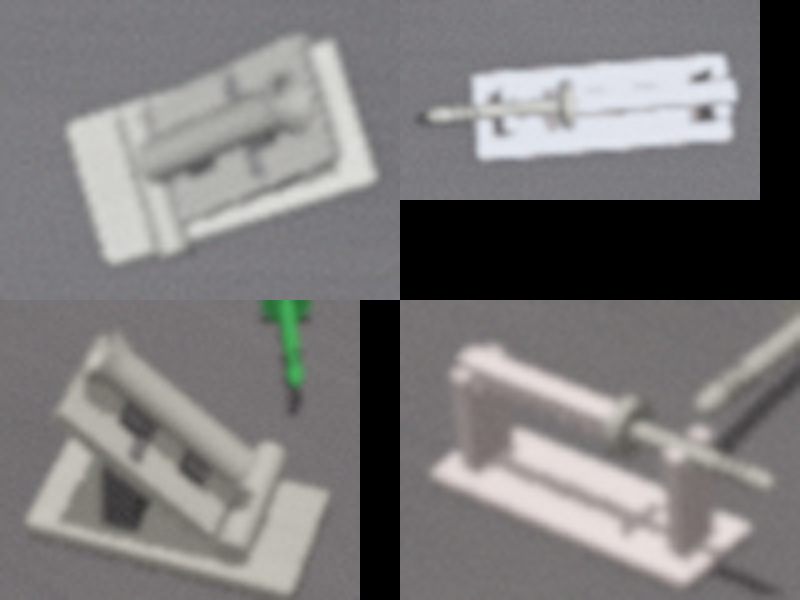

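The crop shows the tube mouth at about (299,209) in the top view, facing right towards -y. The rod lies along +y with its tip on the left, and its handle rests between the uprights.

```bash
python3 - <<'E'
from h import *
t=load("top0");s=load("scene0")
f=lambda c,o,k,x0=0,y0=0:(np.array(c,float)-[x0,y0]+.5)/k-.5+o
def rect(nm,uv,sn,z):
    P=plane(sn,uv,z); c=P.mean(0); L=(P[1]+P[2]-P[0]-P[3])/2; W=(P[0]+P[1]-P[2]-P[3])/2
    print(nm,c.round(4),"len",np.linalg.norm(L).round(4),"wid",np.linalg.norm(W).round(4),"yaw",np.degrees(np.arctan2(L[1],L[0])).round(2), np.degrees(np.arctan2(W[1],W[0])).round(2))
    return c
rect("fixbase",f([(68,122),(335,38),(377,180),(107,265)],[240,190],5),t,.012)
rect("fixbaseS?",f([(28,525),(0,0),(0,0),(0,0)],[290,250],4,0,300),s,.012)
rect("cradle",f([(472,75),(725,55),(733,138),(477,160)],[355,225],4,400),t,.010)
# white pad face by minAreaRect
for nm,sn,b in(("top",t,(170,235,205,270)),("scene",s,(390,480,300,375))):
    g=cv2.cvtColor(sn["pixels"],cv2.COLOR_RGB2GRAY); sub=g[b[2]:b[3],b[0]:b[1]]; m=(sub>180).astype(np.uint8)
    cs=max(cv2.findContours(m,0,1)[0],key=cv2.contourArea); M=cv2.moments(cs); uv=(M["m10"]/M["m00"]+b[0],M["m01"]/M["m00"]+b[2]); print("pad",nm,uv,plane(sn,uv,.012).round(4))
# rod points z=.07
q=f([(565,106),(425,117),(735,91)],[355,225],4,400)
P=plane(t,q,.07);print("rod collar,tip,rear",P.round(4).tolist())
q=f([(628,428),(770,482),(480,362)],[215,190],5,400,300)
P=plane(s,q,.07);print("S rod collar,tip,rear",P.round(4).tolist())
# depth fits
for nm,sn,b in(("top",t,(358,442,235,268)),("scene",s,(220,290,197,245))):
    Q,uv=cloud(sn,*b); k=(Q[:,2]>.064)&(Q[:,2]<.1); Q=Q[k]; c=np.median(Q,0); v=cv2.fitLine(Q[:,:2].astype(np.float32),cv2.DIST_HUBER,0,.01,.01).ravel(); print("rodline",nm,v.round(4),np.degrees(np.arctan2(v[1],v[0])).round(2))
for nm,sn,b in(("top",t,(250,318,192,245)),("scene",s,(295,372,255,322))):
    Q,uv=cloud(sn,*b); k=Q[:,2]>.105; print("mouth hi",nm,Q[k].mean(0).round(4),Q[Q[:,2]>.115].mean(0).round(4),Q[:,2].max())
E
```

```text
fixbase [0.5445 0.033  0.012 ] len 0.1602 wid 0.0853 yaw -72.25 16.48
fixbaseS? [ 0.2762 -0.321   0.012 ] len 0.2966 wid 0.2966 yaw -138.61 41.39
cradle [ 0.4558 -0.3109  0.01  ] len 0.1815 wid 0.0597 yaw -85.16 3.83
pad top (201.09318996415772, 237.70967741935485) [[0.4925 0.2699 0.012 ]]
pad scene (435.5317503148048, 335.8610361575823) [[0.4935 0.2695 0.012 ]]
rod collar,tip,rear [[0.4519, -0.2771, 0.07], [0.4442, -0.1821, 0.07], [0.4624, -0.3931, 0.07]]
S rod collar,tip,rear [[0.4528, -0.2803, 0.07], [0.4428, -0.1892, 0.07], [0.457, -0.3886, 0.07]]
rodline top [ 0.0839 -0.9965  0.455  -0.2987] -85.19
rodline scene [ 0.1026 -0.9947  0.4585 -0.2812] -84.11
mouth hi top [ 0.5555 -0.0027  0.1143] [ 0.5562 -0.0044  0.122 ] 0.13403613018835223
mouth hi scene [ 5.595e-01 -1.000e-04  1.139e-01] [ 0.5601 -0.0027  0.1211] 0.12896322815708267
```

```bash
cat >> h.py <<'E'
from scipy.spatial.transform import Rotation as Ro
def tool(yaw,pitch=0):
    """rod/tool-x heading yaw, nose down by pitch (deg); tool z down"""
    return Ro.from_euler("ZYX",[yaw,pitch,180],degrees=True)
def need(p,R,rod=True):
    """shift first (current tool axes, units), then turn; p = grasp point"""
    from rig import get_state,bot
    st=get_state(); A=Ro.from_rotvec(st["tool_rot"]); d=np.array([0,0,bot.grip_depth])
    tcp=np.asarray(p)+R.apply(d)
    print("t",st["t"],"tcp",st["tcp_pos"].round(4),"grasp",(st["tcp_pos"]-A.apply(d)).round(4),"eulZYX",A.as_euler("ZYX",degrees=True).round(1),"F",st["wrist_force"].round(1))
    print("shift",(A.inv().apply(tcp-st["tcp_pos"])/.04).round(2),"turn",((A.inv()*R).as_rotvec(degrees=True)/5).round(2))
E
python3 - <<'E'
from h import *
from rig import bot
print([a for a in dir(bot) if a[0]!="_"],bot.grip_depth)
need([.4575,-.334,.17],tool(94.8))
E
```

```text
['PlanningError', 'grip_depth'] 0.0187
t 0.1 tcp [0.161  0.5777 0.2302] grasp [0.161  0.5778 0.2489] eulZYX [ 164.4   -0.  -179.9] F [ 0.2 -1.3 -0.5]
shift [-13.26 -19.96   2.01] turn [-2.000e-02  1.000e-02  1.393e+01]
```

Request:
arm_command(plan=[[-0.55,-0.83,0,0,0,0],[-0.55,-0.83,0,0,0,0],[-0.55,-0.83,0,0,0,0],[-0.55,-0.83,0,0,0,0],[-0.55,-0.83,0,0,0,0],[-0.55,-0.83,0,0,0,0],[-0.55,-0.83,0,0,0,0],[-0.55,-0.83,0,0,0,0],[-0.55,-0.83,0,0,0,0],[-0.55,-0.83,0,0,0,0],[-0.55,-0.83,0,0,0,0],[-0.55,-0.83,0,0,0,0],[-0.55,-0.83,0,0,0,0],[-0.55,-0.83,0,0,0,0],[-0.55,-0.83,0,0,0,0],[-0.55,-0.83,0,0,0,0],[-0.55,-0.83,0,0,0,0],[-0.55,-0.83,0,0,0,0],[-0.55,-0.83,0,0,0,0],[-0.55,-0.83,0,0,0,0]], fingers=1)

```text
t: 1.77
tcp_pos: [0.4066, -0.182, 0.2309]
tool_rot: [-0.427, -3.112, -0.0]
wrist_force: [1.8, 1.1, 0.2]
width: 0.0852
grip_force: 0.0
```

Request:
arm_command(plan=[[-0.55,-0.83,0,0,0,0],[-0.55,-0.83,0,0,0,0],[-0.55,-0.83,0,0,0,0],[-0.55,-0.83,0,0,0,0],[0,0,0,0,0,1],[0,0,0,0,0,1],[0,0,0,0,0,1],[0,0,0,0,0,1],[0,0,0,0,0,1],[0,0,0,0,0,1],[0,0,0,0,0,1],[0,0,0,0,0,1],[0,0,0,0,0,1],[0,0,0,0,0,1],[0,0,0,0,0,1],[0,0,0,0,0,1],[0,0,0,0,0,1],[0,0,0,0,0,0.93],[0,0,0,0,0,0],[0,0,0,0,0,0]])

```text
t: 3.43
tcp_pos: [0.4557, -0.3312, 0.2308]
tool_rot: [-2.124, -2.314, 0.0]
wrist_force: [-0.6, -0.1, -0.1]
width: 0.0858
grip_force: 0.0
```

```bash
python3 - <<'E'
from h import *
from rig import eyes
need([.4575,-.334,.07],tool(94.8))
for n in("scene","top"):
    s=eyes.snapshot(n); np.savez(f"{n}1.npz",**s)
E
python3 - <<'E'
from h import *
t=load("top1");s=load("scene1")
can=np.zeros((600,800,3),np.uint8)
a=cv2.resize(t["pixels"][200:300,330:460,::-1],(780,600)) if 0 else cv2.resize(t["pixels"][205:305,340:440,::-1],(400,400)); b=cv2.resize(s["pixels"][150:250,205:305,::-1],(400,400))
can[:400,:400]=a;can[:400,400:]=b;cv2.imwrite("pics/c2.png",can[:400])
E
```

```text
t 3.4333 tcp [ 0.4557 -0.3312  0.2308] grasp [ 0.4557 -0.3312  0.2495] eulZYX [  94.9   -0.  -180. ] F [-0.6 -0.1 -0.1]
shift [-0.08  0.04  4.49] turn [-0.01 -0.01  0.02]
```

View pics/c2.png

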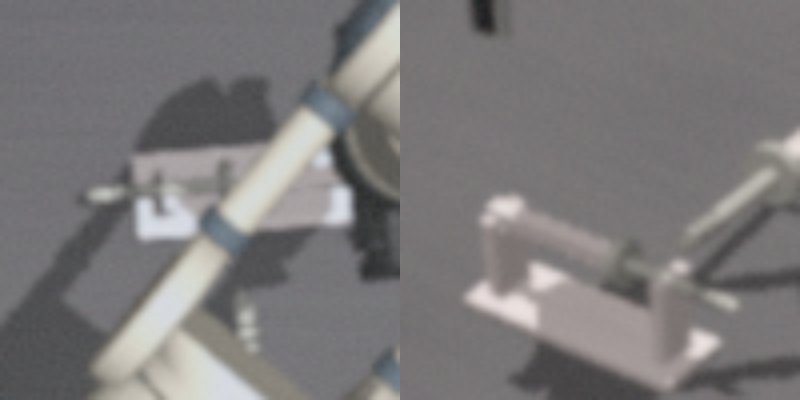

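The picture shows the cradle undisturbed, with the fingers above it, seen at (490,10) in the right half. I'll descend, then grip.

Request:
arm_command(plan=[[-0.08,0.04,0.5,0,0,0],[0,0,0.8,0,0,0],[0,0,0.8,0,0,0],[0,0,0.8,0,0,0],[0,0,0.6,0,0,0],[0,0,0.5,0,0,0],[0,0,0.3,0,0,0],[0,0,0.19,0,0,0],[0,0,0,0,0,0],[0,0,0,0,0,0]])

```text
t: 4.37
tcp_pos: [0.458, -0.3347, 0.0526]
tool_rot: [2.126, 2.312, 0.0]
wrist_force: [-0.9, 0.3, -0.0]
width: 0.0853
grip_force: 0.0
```

```bash
python3 - <<'E'
from h import *
from rig import eyes
need([.4575,-.334,.07],tool(94.8))
s=eyes.snapshot("scene");cv2.imwrite("pics/c3.png",cv2.resize(s["pixels"][150:260,195:315,::-1],(720,660*720//720))[:600])
E
```

```text
t 4.3667 tcp [ 0.458  -0.3347  0.0526] grasp [ 0.458  -0.3347  0.0713] eulZYX [ 94.8   0.  180. ] F [-0.9  0.3 -0. ]
shift [ 0.02 -0.01  0.03] turn [0.01 0.01 0.  ]
```

View pics/c3.png

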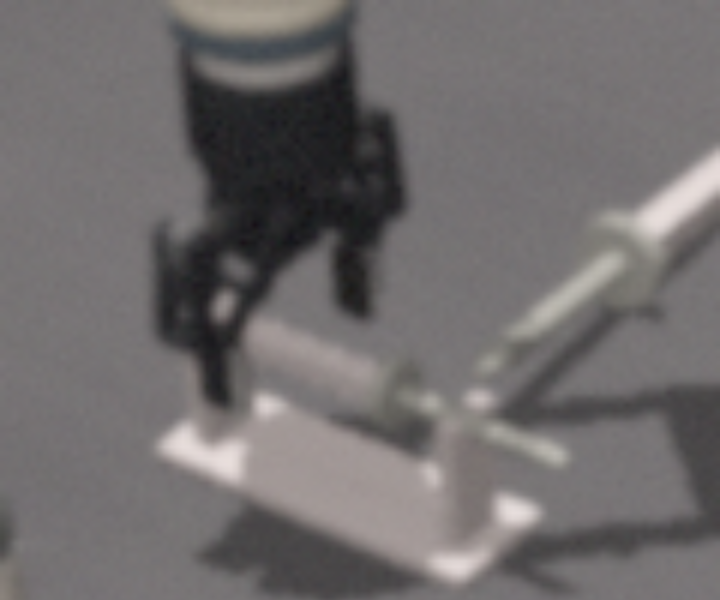

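Both fingers straddle the handle, near one at (215,400) and far one at (355,315), clear of the rear upright and the collar. Closing.

Request:
arm_command(plan=[[0,0,0.03,0,0,0],[0,0,0,0,0,0],[0,0,0,0,0,0],[0,0,0,0,0,0],[0,0,0,0,0,0],[0,0,0,0,0,0],[0,0,0,0,0,0],[0,0,0,0,0,0],[0,0,0,0,0,0],[0,0,0,0,0,0],[0,0,0,0,0,0],[0,0,0,0,0,0]], fingers=0)

```text
t: 5.42
tcp_pos: [0.4578, -0.3345, 0.0508]
tool_rot: [2.127, 2.312, 0.0]
wrist_force: [0.7, -1.2, 4.0]
width: 0.0128
grip_force: 58.8
```

Request:
arm_command(plan=[[0,0,-0.3,0,0,0],[0,0,-0.5,0,0,0],[0,0,-0.5,0,0,0],[0,0,-0.7,0,0,0],[0,0,-0.8,0,0,0],[0,0,-0.8,0,0,0],[0,0,-0.8,0,0,0],[0,0,-0.6,0,0,0],[0,0,0,0,0,0],[0,0,0,0,0,0]])

```text
t: 6.25
tcp_pos: [0.458, -0.3346, 0.2521]
tool_rot: [2.125, 2.31, 0.0]
wrist_force: [-0.5, -0.7, -3.2]
width: 0.0127
grip_force: 58.6
```

```bash
python3 - <<'E'
from h import *
M=np.array([.558,-.0099,.115]); R=tool(107.5,35); u=R.apply([1,0,0]); print(u)
G=M-u*(.058+.12); print(G)
need(G,R)
need(G,tool(94.8))
from rig import get_state
print(get_state()["width"],get_state()["joints"].round(2))
from rig import eyes
s=eyes.snapshot("scene");np.savez("scene2.npz",**s);t=eyes.snapshot("top");np.savez("top2.npz",**t)
can=np.hstack([cv2.resize(s["pixels"][110:210,190:290,::-1],(400,400)),cv2.resize(t["pixels"][200:300,345:445,::-1],(400,400))])
cv2.imwrite("pics/c4.png",can)
E
```

```text
[-0.24632377  0.78123919 -0.57357644]
[ 0.60184563 -0.14896058  0.21709661]
t 6.25 tcp [ 0.458  -0.3346  0.2521] grasp [ 0.4579 -0.3346  0.2708] eulZYX [9.480e+01 1.000e-01 1.799e+02] F [-0.5 -0.7 -3.2]
shift [4.07 4.03 1.26] turn [-0.76 -6.94 -2.47]
t 6.25 tcp [ 0.458  -0.3346  0.2521] grasp [ 0.4579 -0.3346  0.2708] eulZYX [9.480e+01 1.000e-01 1.799e+02] F [-0.5 -0.7 -3.2]
shift [4.33 3.97 1.34] turn [ 0.02  0.02 -0.  ]
0.012672025284050007 [-0.69  0.01  1.28 -0.    1.85 -0.77]
```

View pics/c4.png

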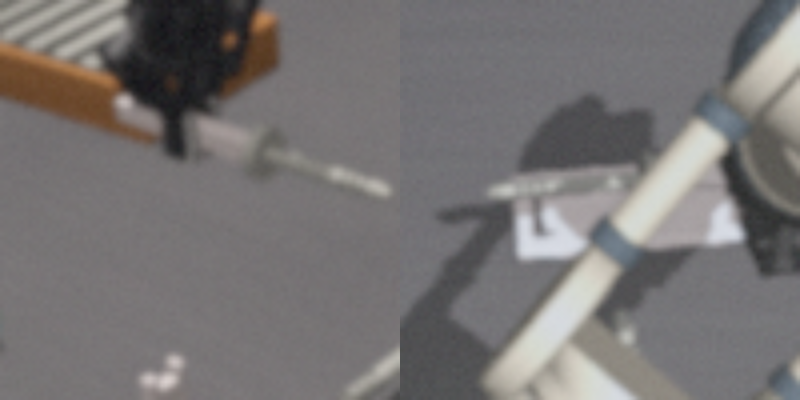

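The rod is held level: the tip is at (388,188) and the collar at (268,150) in the left crop, and the tip at (490,191) in the right one. Next, measure where the tip sits relative to the grasp.

```bash
python3 - <<'E'
from h import *
s=load("scene2");t=load("top2")
g=np.array([.458,-.3346,.2708])
f=lambda x,y,o:np.array([(x+.5)/4-.5+o[0],(y+.5)/4-.5+o[1]])
a=f(389,188,(190,110)); b=f(88,191,(345,200))
# triangulate
def ray(s,uv): r=np.append(und(s,uv)[0],1)@s["R"]; return -s["R"].T@s["t"],r/np.linalg.norm(r)
(c1,d1),(c2,d2)=ray(s,a),ray(t,b)
k=np.linalg.lstsq(np.c_[d1,-d2],c2-c1,rcond=None)[0]; X=c1+d1*k[0];Y=c2+d2*k[1]
print("tip",X,Y,"rel",((X+Y)/2-g).round(4))
print("plane",plane(s,a,.2705),plane(t,b,.2705))
u=tool(94.8).apply([1,0,0])
for d in(.045,.05,.054,.058,.062,.135,.148): print(d,(proj(s,g+u*d)[0]-[190,110])*4)
E
```

```text
tip [ 0.44671449 -0.18573506  0.27630261] [ 0.44510212 -0.18363945  0.27602765] rel [-0.0121  0.1499  0.0054]
plane [[ 0.43859541 -0.19274325  0.2705    ]] [[ 0.44555273 -0.18401802  0.2705    ]]
0.045 [249.82986216 148.45217933]
0.05 [256.24455117 150.54582047]
0.054 [261.39415689 152.22700782]
0.058 [266.55969004 153.91379459]
0.062 [271.74120312 155.60620126]
0.135 [369.17353395 187.50443406]
0.148 [387.10924849 193.39171476]
```

Request:
arm_command(plan=[[0.4,0.4,0,0,0,0],[0.61,0.6,0,0,0,0],[0.61,0.6,0,0,0,0],[0.61,0.6,0,0,0,0],[0.61,0.6,0,0,0,0],[0.61,0.6,0,0,0,0],[0.4,0.4,0,0,0,0],[0.2,0.2,0,0,0,0],[0,0,0,-0.08,-0.7,-0.25],[0,0,0,-0.08,-0.7,-0.25],[0,0,0,-0.08,-0.7,-0.25],[0,0,0,-0.08,-0.7,-0.25],[0,0,0,-0.08,-0.7,-0.25],[0,0,0,-0.08,-0.7,-0.25],[0,0,0,-0.08,-0.7,-0.25],[0,0,0,-0.08,-0.7,-0.25],[0,0,0,-0.08,-0.7,-0.25],[0,0,0,-0.04,-0.64,-0.22],[0,0,0,0,0,0],[0,0,0,0,0,0]])

```text
t: 8.02
tcp_pos: [0.6027, -0.1593, 0.2481]
tool_rot: [1.544, 2.108, -0.487]
wrist_force: [0.6, -0.9, -1.4]
width: 0.0131
grip_force: 58.9
```

```bash
python3 - <<'E'
from h import *
M=np.array([.558,-.0099,.115]); R=tool(107.5,35); u=R.apply([1,0,0])
need(M-u*(.058+.11),R)
from rig import eyes
s=eyes.snapshot("scene");np.savez("scene3.npz",**s);t=eyes.snapshot("top");np.savez("top3.npz",**t)
can=np.hstack([cv2.resize(s["pixels"][200:330,270:400,::-1],(400,400)),cv2.resize(t["pixels"][170:270,250:350,::-1],(400,400))])
cv2.imwrite("pics/c5.png",can)
E
```

```text
t 8.0167 tcp [ 0.6027 -0.1593  0.2481] grasp [ 0.5995 -0.1491  0.2635] eulZYX [ 107.6   34.7 -179.7] F [ 0.6 -0.9 -1.4]
shift [0.9  0.06 0.96] turn [-0.04 -0.06  0.02]
```

View pics/c5.png

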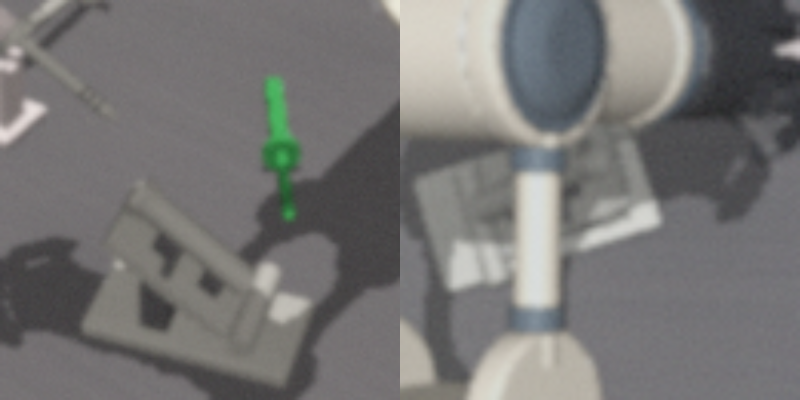

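The rod tip is at (112,118), up the slope from the tube mouth at (140,185). I'll check the mouth estimate by projecting it into the first pictures, and move towards the mouth.

Request:
arm_command(plan=[[0.2,0.02,0.24,0,0,0],[0.25,0.02,0.24,0,0,0],[0.25,0.02,0.24,0,0,0],[0.2,0,0.24,-0.04,-0.06,0.02],[0,0,0,0,0,0],[0,0,0,0,0,0]])

```text
t: 8.62
tcp_pos: [0.6027, -0.1515, 0.1958]
tool_rot: [1.541, 2.102, -0.488]
wrist_force: [0.6, 0.2, -1.1]
width: 0.0131
grip_force: 58.8
```

```bash
python3 - <<'E'
from h import *
M=np.array([.558,-.0099,.115]); R=tool(107.5,35); u=R.apply([1,0,0])
need(M-u*.058,R)
from rig import eyes
s=eyes.snapshot("scene");np.savez("scene4.npz",**s)
S0,T0=load("scene0"),load("top0")
def over(s,u0,v0,w,f,pts):
    im=cv2.resize(s["pixels"][v0:v0+w,u0:u0+w,::-1],(w*f,w*f),interpolation=cv2.INTER_CUBIC)
    for X in pts:
        q=(proj(s,X)[0]-[u0,v0]+.5)*f; cv2.circle(im,tuple(int(round(a)) for a in q),2,(0,0,255),-1)
    return cv2.resize(im,(400,400))if w*f!=400 else im
e=np.cross(u,[0,0,1]);e/=np.linalg.norm(e);n=np.cross(e,u)
P=[M,M+u*.105]+[M+.017*(np.cos(a)*e+np.sin(a)*n) for a in np.arange(0,6.28,.524)]+[M+u*.105+.0115*e,M+u*.105-.0115*e,M+u*.05+.0115*e,M+u*.05-.0115*e]
can=np.hstack([over(S0,295,250,80,5,P),over(T0,245,180,80,5,P)])
st_tip=M-u*.02
c2=over(s,260,215,100,6,[]) 
cv2.imwrite("pics/c6.png",can);cv2.imwrite("pics/c7.png",c2)
E
```

```text
t 8.6167 tcp [ 0.6027 -0.1515  0.1958] grasp [ 0.5995 -0.1413  0.2111] eulZYX [ 107.5   35.1 -179.9] F [ 0.6  0.2 -1.1]
shift [ 2.75 -0.   -0.01] turn [-0.01  0.01  0.01]
```

View pics/c6.png

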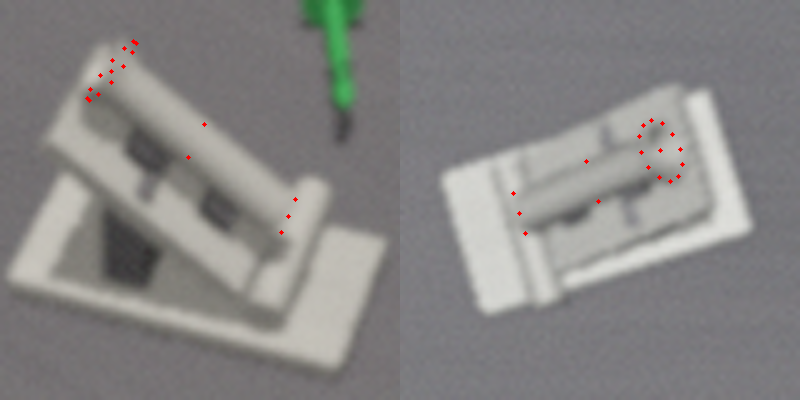

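View pics/c7.png

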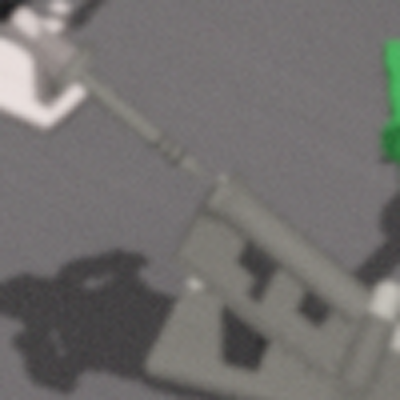

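Nine pictures are used, so I'll measure numerically from here. In the crops the predicted axis agrees roughly, but the rod line looks a little high at the mouth, with the tip at (205,172) and the rim at about (213,197). I'll fit the tube's cylinder from the depth points.

```bash
python3 - <<'E'
from h import *
from scipy.optimize import least_squares
M=np.array([.558,-.0099,.115]); R=tool(107.5,35); u=R.apply([1,0,0])
e=np.cross(u,[0,0,1]);e/=np.linalg.norm(e);n=np.cross(e,u)
def fit(nm,P,r,a0,a1,cmin,M=M,u=u):
    Q=(P-M)@np.c_[u,e,n]
    k=(Q[:,0]>a0)&(Q[:,0]<a1)&(abs(Q[:,1])<r+.008)&(Q[:,2]>cmin)&(Q[:,2]<.03); Q=Q[k]
    f=lambda p:np.hypot(Q[:,1]-p[0]-p[1]*(Q[:,0]-.0),Q[:,2]-p[2]-p[3]*(Q[:,0]-.0))-r
    s=least_squares(f,[0,0,0,0],loss="soft_l1",f_scale=.002); print(nm,k.sum(),"lat mm",s.x[0]*1e3,"deg",np.degrees(s.x[1]),"n mm",s.x[2]*1e3,"deg",np.degrees(s.x[3]),"rms",np.sqrt((s.fun**2).mean())*1e3)
for nm,b in(("scene0",(295,372,255,322)),("top0",(250,318,192,245))):
    P,_=cloud(load(nm),*b); fit(nm,P,.0115,.015,.095,.002)
    Q=(P-M)@np.c_[u,e,n]; k=(abs(Q[:,1])<.016)&(Q[:,2]>.0)&(Q[:,2]<.02); print(" along min..",np.percentile(Q[k,0],[1,3,5,10,95]).round(4))
# rod shank now (scene4): tool-measured axis
g=np.array([.5995,-.1413,.2111]); C=g+u*.058
P,_=cloud(load("scene4"),255,330,205,265)
Q=(P-C)@np.c_[u,e,n]; k=(Q[:,0]>.005)&(Q[:,0]<.08)&(abs(Q[:,1])<.02)&(abs(Q[:,2])<.02); Q=Q[k]; print(k.sum())
l=np.polyfit(Q[:,0],Q[:,1],1); m=np.polyfit(Q[:,0],Q[:,2],1); print("shank lat at tip",np.polyval(l,.09)*1e3,"n (add: axis ~4mm behind seen face)",np.polyval(m,.09)*1e3, np.degrees([l[0],m[0]]))
E
```

```text
scene0 240 lat mm 0.7785618001681984 deg -0.8251905812783593 n mm -2.206153219356332 deg -0.04950435909895212 rms 1.6003161918059332
 along min.. [-0.0037 -0.0026 -0.0015  0.0027  0.0949]
top0 178 lat mm 0.6226648072743464 deg -0.8192035692041121 n mm -2.6767009299638844 deg 0.5921165178440873 rms 1.9537033665811983
 along min.. [-0.0057 -0.0041 -0.0024  0.0008  0.0927]
153
shank lat at tip 2.9573046942632937 n (add: axis ~4mm behind seen face) 2.581319406999256 [ 0.02232501 -0.14740451]
```

The tube fit gives a mouth offset of +0.7 mm sideways and -2.4 mm normal, and a yaw 0.8° larger. The held shank agrees with the tool pose to within about 1 mm. I'll correct for this and start inserting.

Request:
arm_command(plan=[[0,0.04,0.03,0,0,0],[0,0.04,0.03,0,0,0],[0,0,0,0,0,-0.16],[0.15,0,0,0,0,0],[0.15,0,0,0,0,0],[0.15,0,0,0,0,0],[0.15,0,0,0,0,0],[0.15,0,0,0,0,0],[0.15,0,0,0,0,0],[0.15,0,0,0,0,0],[0,0,0,0,0,0],[0,0,0,0,0,0]])

```text
t: 9.67
tcp_pos: [0.5961, -0.1191, 0.1719]
tool_rot: [1.526, 2.111, -0.49]
wrist_force: [0.3, -0.5, -2.3]
width: 0.0128
grip_force: 58.8
```

Tip about 22 mm inside, with no contact force. Continuing.

Request:
arm_command(plan=[[0.2,0,0,0,0,0],[0.2,0,0,0,0,0],[0.2,0,0,0,0,0],[0.2,0,0,0,0,0],[0.2,0,0,0,0,0],[0.2,0,0,0,0,0],[0.15,0,0,0,0,0],[0.1,0,0,0,0,0],[0,0,0,0,0,0],[0,0,0,0,0,0]])

```text
t: 10.5
tcp_pos: [0.5813, -0.0743, 0.1389]
tool_rot: [1.526, 2.111, -0.489]
wrist_force: [-0.5, -0.1, -2.8]
width: 0.0134
grip_force: 58.8
```

```bash
python3 - <<'E'
from h import *
M=np.array([.558,-.0099,.115]); R=tool(108.3,35); u=R.apply([1,0,0]); e=np.cross(u,[0,0,1]);e/=np.linalg.norm(e);n=np.cross(e,u)
M=M+.0007*e-.0024*n; print(M)
need(M-u*.058,R)
E
```

```text
[ 0.55909683 -0.01098717  0.11303404]
t 10.5 tcp [ 0.5813 -0.0743  0.1389] grasp [ 0.5781 -0.064   0.1542] eulZYX [ 108.4   35.2 -179.6] F [-0.5 -0.1 -2.8]
shift [ 0.29 -0.03  0.03] turn [-0.06  0.03  0.01]
```

Request:
arm_command(plan=[[0.1,-0.01,0.01,0,0,0],[0.06,-0.01,0.01,0,0,0],[0.05,0,0,0,0,0],[0,0,0,0,0,0],[0,0,0,0,0,0]])

```text
t: 10.92
tcp_pos: [0.5792, -0.0703, 0.1353]
tool_rot: [1.526, 2.106, -0.491]
wrist_force: [0.8, -7.0, 1.6]
width: 0.0129
grip_force: 58.7
```

Request:
arm_command(plan=[[0.04,0,0,0,0,0],[0.03,0,0,0,0,0],[0,0,0,0,0,0],[0,0,0,0,0,0]])

```text
t: 11.25
tcp_pos: [0.5791, -0.0702, 0.1356]
tool_rot: [1.526, 2.101, -0.493]
wrist_force: [3.7, -14.3, 4.9]
width: 0.0128
grip_force: 58.4
```

Request:
arm_command(plan=[[0.04,0,0,0,0,0],[0,0,0,0,0,0],[0,0,0,0,0,0]])

```text
t: 11.5
tcp_pos: [0.5791, -0.0701, 0.1358]
tool_rot: [1.525, 2.098, -0.494]
wrist_force: [3.9, -17.5, 5.9]
width: 0.0129
grip_force: 58.4
```

An axial stop force of about 18 N arrives 5 mm before my estimate. I'll check whether the collar is on the rim, using a close crop.

```bash
python3 - <<'E'
from h import *
from rig import eyes,get_state
s=eyes.snapshot("scene");np.savez("scene5.npz",**s)
cv2.imwrite("pics/c8.png",cv2.resize(s["pixels"][225:300,290:370,::-1],(800,750),interpolation=cv2.INTER_CUBIC)[:600])
st=get_state();A=Ro.from_rotvec(st["tool_rot"]);g=st["tcp_pos"]-A.apply([0,0,.0187]);u=A.apply([1,0,0]);y=A.apply([0,1,0]);n=-A.apply([0,0,1])
P,_=cloud(s,285,372,215,300); Q=(P-g)@np.c_[u,y,n]
for a in np.arange(.02,.09,.003):
    k=(Q[:,0]>a)&(Q[:,0]<a+.003)&(abs(Q[:,1])<.025)&(abs(Q[:,2])<.03); q=Q[k]; print(a.round(3),k.sum(),np.percentile(np.hypot(q[:,1],q[:,2]),[50,90]).round(4) if k.sum() else"", q[:,2].max().round(4) if k.sum() else "")
print(get_state()["joints"].round(2))
E
```

```text
0.02 9 [0.0074 0.0101] 0.0074
0.023 11 [0.0076 0.0124] 0.0091
0.026 11 [0.0074 0.0093] 0.0084
0.029 12 [0.0079 0.0091] 0.0087
0.032 12 [0.008  0.0101] 0.0097
0.035 11 [0.0089 0.0095] 0.0093
0.038 13 [0.0078 0.0095] 0.0097
0.041 10 [0.0083 0.0104] 0.0075
0.044 12 [0.0088 0.0108] 0.01
0.047 10 [0.0084 0.0095] 0.0087
0.05 33 [0.0143 0.0176] 0.0185
0.053 19 [0.017  0.0184] 0.0175
0.056 20 [0.0165 0.0187] 0.0169
0.059 30 [0.0174 0.0311] 0.0174
0.062 26 [0.0161 0.0274] 0.0156
0.065 24 [0.0145 0.0267] 0.0146
0.068 28 [0.0159 0.029 ] 0.015
0.071 24 [0.0134 0.0264] 0.0127
0.074 25 [0.0191 0.0271] 0.0139
0.077 24 [0.0108 0.0274] 0.0107
0.08 27 [0.0123 0.0243] 0.0116
0.083 28 [0.0161 0.0273] 0.0125
0.086 29 [0.0128 0.0273] 0.0124
0.089 27 [0.0165 0.0265] 0.0107
[ 0.16 -0.06  1.67 -0.62  1.45 -0.1 ]
```

View pics/c8.png

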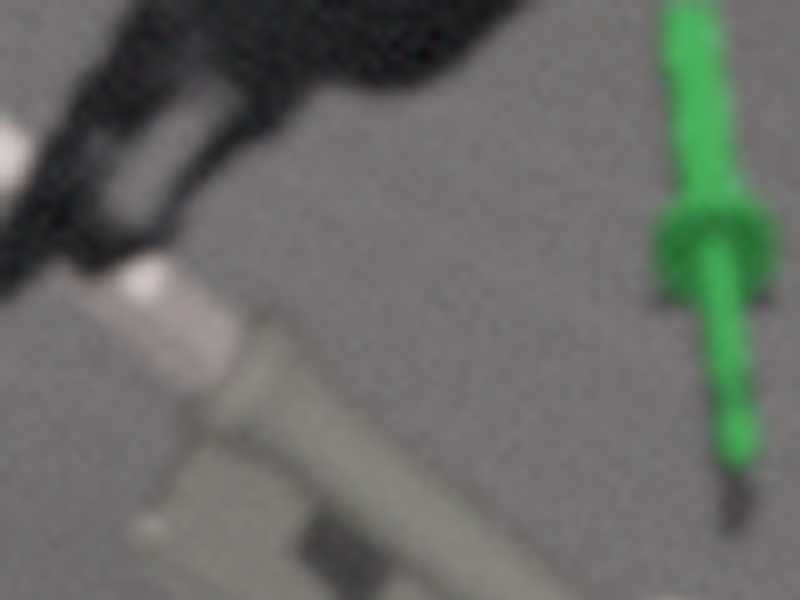

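The collar at about (255,365) sits flush on the rim with no visible gap, and the depth profile is continuous. I'll hold a slightly firmer push, then withdraw along the axis.

Request:
arm_command(plan=[[0.04,0,0,0,0,0],[0,0,0,0,0,0],[0,0,0,0,0,0],[0,0,0,0,0,0],[0,0,0,0,0,0]])

```text
t: 11.97
tcp_pos: [0.579, -0.07, 0.136]
tool_rot: [1.525, 2.095, -0.495]
wrist_force: [5.2, -23.0, 8.4]
width: 0.0132
grip_force: 58.4
```

Request:
arm_command(plan=[[-0.1,0,0,0,0,0],[-0.15,0,0,0,0,0],[-0.2,0,0,0,0,0],[-0.25,0,0,0,0,0],[-0.25,0,0,0,0,0],[-0.25,0,0,0,0,0],[-0.25,0,0,0,0,0],[-0.25,0,0,0,0,0],[-0.25,0,0,0,0,0],[-0.25,0,0,0,0,0],[-0.25,0,0,0,0,0],[-0.25,0,0,0,0,0],[-0.25,0,0,0,0,0],[-0.25,0,0,0,0,0],[-0.25,0,0,0,0,0],[-0.25,0,0,0,0,0],[-0.2,0,0,0,0,0],[0,0,0,0,0,0],[0,0,0,0,0,0],[0,0,0,0,0,0]])

```text
t: 13.63
tcp_pos: [0.617, -0.1847, 0.2192]
tool_rot: [1.527, 2.111, -0.49]
wrist_force: [0.6, 0.5, -2.2]
width: 0.0128
grip_force: 59.2
```

```bash
python3 - <<'E'
from h import *
R=tool(75); G=np.array([.493,.27,.107])-.148*R.apply([1,0,0]); print(G)
G[2]=.25
need(G,R)
E
```

```text
[0.45469478 0.12704298 0.107     ]
t 13.6333 tcp [ 0.617  -0.1847  0.2192] grasp [ 0.6137 -0.1745  0.2345] eulZYX [ 108.4   35.1 -179.6] F [ 0.6  0.5 -2.2]
shift [ 6.92 -1.43 -5.23] turn [1.97 6.84 6.44]
```

Request:
arm_command(plan=[[0,0,-0.5,0,0,0],[0,0,-0.5,0,0,0],[0,0,0,0.14,0.49,0.46],[0,0,0,0.14,0.49,0.46],[0,0,0,0.14,0.49,0.46],[0,0,0,0.14,0.49,0.46],[0,0,0,0.14,0.49,0.46],[0,0,0,0.14,0.49,0.46],[0,0,0,0.14,0.49,0.46],[0,0,0,0.14,0.49,0.46],[0,0,0,0.14,0.49,0.46],[0,0,0,0.14,0.49,0.46],[0,0,0,0.14,0.49,0.46],[0,0,0,0.14,0.49,0.46],[0,0,0,0.14,0.49,0.46],[0,0,0,0.14,0.49,0.46],[0,0,0,0,0,0],[0,0,0,0,0,0]])

```text
t: 15.13
tcp_pos: [0.61, -0.1635, 0.2517]
tool_rot: [2.492, 1.913, 0.001]
wrist_force: [0.1, 0.2, -1.5]
width: 0.013
grip_force: 59.2
```

```bash
python3 - <<'E'
from h import *
R=tool(75); G=np.array([.493,.27,.107])-.148*R.apply([1,0,0]); G[2]=.25
need(G,R)
E
```

```text
t 15.1333 tcp [ 0.61   -0.1635  0.2517] grasp [ 0.61   -0.1635  0.2704] eulZYX [ 75.  -0. 180.] F [ 0.1  0.2 -1.5]
shift [ 6.01 -5.63  0.51] turn [ 0.01 -0.    0.01]
```

Request:
arm_command(plan=[[0.3,-0.28,0,0,0,0],[0.5,-0.47,0,0,0,0],[0.5,-0.47,0,0,0,0],[0.5,-0.47,0,0,0,0],[0.5,-0.47,0,0,0,0],[0.5,-0.47,0,0,0,0],[0.5,-0.47,0,0,0,0],[0.5,-0.47,0,0,0,0],[0.5,-0.47,0,0,0,0],[0.5,-0.47,0,0,0,0],[0.5,-0.47,0,0,0,0],[0.4,-0.37,0,0,0,0],[0.31,-0.28,0,0,0,0],[0,0,0.5,0,0,0],[0,0,0.6,0,0,0],[0,0,0.6,0,0,0],[0,0,0.6,0,0,0],[0,0,0.5,0,0,0],[0,0,0,0,0,0],[0,0,0,0,0,0]])

```text
t: 16.8
tcp_pos: [0.454, 0.1278, 0.1397]
tool_rot: [2.49, 1.915, -0.0]
wrist_force: [0.4, 0.3, -1.1]
width: 0.0129
grip_force: 59.1
```

```bash
python3 - <<'E'
from h import *
from rig import eyes
R=tool(75); u=R.apply([1,0,0]);G=np.array([.493,.27,.104])-.15*u
need(G,R)
from rig import get_state
st=get_state();A=Ro.from_rotvec(st["tool_rot"]);g=st["tcp_pos"]-A.apply([0,0,.0187]);e=A.apply([0,1,0])
for n in("scene","top"):
    s=eyes.snapshot(n); c=proj(s,g+u*.1)[0].astype(int)
    P,_=cloud(s,c[0]-50,c[0]+50,c[1]-50,c[1]+50); Q=P-g; Q=np.c_[Q@u,Q@e,Q[:,2]]
    k=(Q[:,0]>.065)&(Q[:,0]<.17)&(abs(Q[:,1])<.02)&(abs(Q[:,2])<.03); q=Q[k]
    print(n,k.sum(),"tip x",np.percentile(q[:,0],[95,99,100]).round(4),"lat fit",np.polyfit(q[:,0],q[:,1],1).round(4),"z fit",np.polyfit(q[:,0],q[:,2],1).round(4))
E
```

```text
t 16.8 tcp [0.454  0.1278 0.1397] grasp [0.454  0.1278 0.1584] eulZYX [  75.1    0.  -180. ] F [ 0.4  0.3 -1.1]
shift [-0.06  0.02  1.36] turn [-0.    0.    0.03]
scene 192 tip x [0.1464 0.1502 0.1507] lat fit [-0.0173  0.0059] z fit [-0.0163  0.0049]Traceback (most recent call last):
  File "<stdin>", line 11, in <module>
    return _quantile_unchecked(
        a, q, axis, out, overwrite_input, method, keepdims, weights)
    return _ureduce(a,
                    func=_quantile_ureduce_func,
    ...<5 lines>...
                    overwrite_input=overwrite_input,
                    method=method)
    r = func(a, **kwargs)
    result = _quantile(arr,
                       quantiles=q,
    ...<2 lines>...
                       out=out,
                       weights=wgt)
    slices_having_nans = np.isnan(arr[-1, ...])
                                  ~~~^^^^^^^^^
IndexError: index -1 is out of bounds for axis 0 with size 0
```

Request:
arm_command(plan=[[-0.06,0.02,0.2,0,0,0],[0,0,0.3,0,0,0],[0,0,0.3,0,0,0],[0,0,0.3,0,0,0],[0,0,0.2,0,0,0],[0,0,0.06,0,0,0],[0,0,0,0,0,0],[0,0,0,0,0,0],[0,0,0,0,0,0],[0,0,0,0,0,0],[0,0,0,0,0,0],[0,0,0,0,0,0]])

```text
t: 17.9
tcp_pos: [0.4554, 0.1251, 0.0866]
tool_rot: [2.492, 1.912, 0.004]
wrist_force: [0.1, -0.7, -1.2]
width: 0.0131
grip_force: 59.2
```

```bash
python3 - <<'E'
from h import *
from rig import eyes
R=tool(75); u=R.apply([1,0,0]);G=np.array([.493,.27,.104])-.15*u
need(G,R)
from rig import get_state
st=get_state();A=Ro.from_rotvec(st["tool_rot"]);g=st["tcp_pos"]-A.apply([0,0,.0187]);e=A.apply([0,1,0])
s=eyes.snapshot("scene"); c=proj(s,g+u*.1)[0].astype(int)
P,_=cloud(s,c[0]-50,c[0]+50,c[1]-50,c[1]+50); Q=P-g; Q=np.c_[Q@u,Q@e,Q[:,2]]
k=(Q[:,0]>.065)&(Q[:,0]<.17)&(abs(Q[:,1])<.02)&(abs(Q[:,2])<.03); q=Q[k]
print(k.sum(),"tip x",np.percentile(q[:,0],[95,99,100]).round(4),"z fit",np.polyfit(q[:,0],q[:,2],1).round(4),st["grip_force"],st["width"],abs(st["qd"]).max())
E
```

```text
t 17.9 tcp [0.4554 0.1251 0.0866] grasp [0.4554 0.1251 0.1053] eulZYX [ 7.500e+01 -1.000e-01  1.799e+02] F [ 0.1 -0.7 -1.2]
shift [-0.01 -0.03  0.03] turn [ 0.02 -0.02  0.  ]
176 tip x [0.1451 0.1485 0.1506] z fit [-0.0149  0.0051] 59.184526205062866 0.01314107953377982 0.004931783701380352
```

The rod is level, still and free, with its tip over the pad's middle about 92 mm above the face. Handing in.

```bash
python3 -c "
from rig import job
print(job.finish_job())"
```

```text
the job is handed in; nothing more can be done
None
```

The job is handed in (no verdict was returned): the rod was pushed in until its collar stopped on the tube's mouth, drawn right out, and is now held level about 9 cm above the middle of the pad, at about 18 s of the 53 s allowed.

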